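Pry the split ring out of the bearing hub

TASK

The hub has to be welded next, so its split retaining ring must come out; each ring end lies over a pry slot, but one slot is blocked under the ring by weld spatter. Feel with the pick's tip which slot is clear, push it in under that end and lever it up out of its groove. Then take the ring out with the gripper and lay it flat in the shallow dark steel tray; the pick may stay where it ends up, but leave the other things on the bench where they are.

Things in the scene. Friction and masses are not known exactly. Their poses are not given: they have to be found in the camera images.
- hub: Dark steel round bearing hub, fixed, 119 mm across (foot 132), 73 mm tall. Origin under its centre on the bench, z up. Turned up to 12 deg; the two slots (about -x) roughly face the robot. The face has a ring channel: outer wall radius 46 mm, floor z = 67, around a boss of radius 28 (top z = 70).
- slot_a (a point): Hub frame: radius 75 mm at 156 deg from x (+y side), z = 60 mm: outer end of slot a's floor, on its middle line. Each slot is straight and radial, 14 mm wide, open on top, floor z = 60, from the boss (radius 28) out under the ring, through the wall and over a lug to this edge, the fulcrum for prying.
- slot_b (a point): The same for slot b, at 204 deg (-y side). In one of the two slots, not told which, a lump of weld spatter hidden under the ring fills the slot at radius 34.5 to 44.5 mm and stops a tip at the ring's outer edge; in the clear one a tip goes on under the ring to the boss, some 16 mm farther.
- keeper (a point): Hub frame (50, 0, 77) mm: top of a bright keeper plate, 4 mm thick on the hub's face, +x side, 38 deg to each side. It overhangs the channel in to radius 40.5 mm and catches the ring's far side: the slot side must come up first, and the tilted ring must move 6 to 9 mm towards the slots (hub -x; prying may already drag it so) before it lifts away.
- ring: Loose rigid split steel ring, 90 g, radii 44.5 and 37 mm, 5 mm thick. Origin at its centre on the underside, z up at first. Gap from 166 to 194 deg from its x axis, which starts within 3 deg of the hub's. It lies in the channel, top 1 mm below the hub's face, underside 7 mm above the slot floors; no finger fits beside it. About 1 mm of play.
- ring_end_a (a point): Ring frame: radius 41 mm at 160 deg, top surface: near the end over slot a. The end itself lies 7 to 13 deg past the slot's middle line, towards the other slot; on the slot's other side the ring goes on unbroken.
- ring_end_b (a point): Ring frame: radius 41 mm at 200 deg, top surface: the same near the end over slot b.
- pick: Loose flat pry tool, 170 g, 175 mm long, lying beside the hub. Black square handle 80 long, 16 wide and high; origin at the middle of the handle's underside, x towards the tip, z up. Dark steel blade 8 wide, 4 thick, underside at z = 6, from x = 40 to the tip (6 wide, 3 thick) at x = 135 mm. Centre of mass about 10 mm ahead of the origin.
- pick_tip (a point): Pick frame (135, 0, 6) mm: underside of the tip. With the tip in against the boss, the handle's rear end can go down to the bench (tool tilted about 25 deg); this lifts the ring's end about 10 mm. Let go there, the pick's weight keeps the ring propped, its top some 8 mm above the hub's face.
- tray: Shallow square dark steel tray, fixed, 165 x 165 mm outside, 22 mm tall, walls and floor 3 mm thick. Origin under its centre on the bench. Pick and tray stand left and right of the hub, either way round.
- bottle: Bystander, loose: yellow plastic bottle, 60 mm across, 170 mm tall, standing. Leave it.
- tube: Bystander, loose: short steel tube offcut, 42 mm across, 60 mm tall, standing. Leave it.
- nut: Bystander, loose: large steel nut, 33 mm across, 16 mm tall. Leave it.
- hammer: Bystander, loose: hammer lying on the bench, origin under its middle. Leave it.
- brush: Bystander, loose: brush lying on the bench. Leave it.
- bracket: Bystander, loose: dark L-shaped angle plate with punched holes, 90 x 60 mm, 95 mm tall. Leave it.
- tin: Bystander, loose: round aluminium tin, 70 mm across, 70 mm tall, open on top. Leave it.
There are look-alikes about, which are no part of the job. There is more than one size of the ring; the one meant has the size given above. There is more than one size of the pick; the job needs the smaller.

How it is judged:
By the outcome, as a careful person would: the job done as asked, in the order asked, and still so for the second after the job is handed in, with the robot touching nothing.
It also fails if it takes over 72 s, if anything falls off the work surface, if the arm or the gripper's body presses on something with over 40 N, if the wrist force passes 120 N, or if a joint passes its speed limit or range.

ROBOT

A 6-joint arm with a two-finger parallel gripper is mounted at the origin on the work surface. World frame = base frame: x ahead of the robot, y to its left, z up, the work surface at z = 0. Lengths are in m, angles in rad, forces in N, time in s.
With the tool pointing down it reaches from about 0.275 to 0.975 m from the base axis. Payload 8.4 kg.
Tool frame: the origin (TCP) lies at the very end of the fingers, on their centre line; the grasp point (between the pads) lies 19 mm behind it (r.pinch_z is the distance from the TCP to the grasp point, in m); z points along the fingers, y is the line along which they close (so a half turn about z gives the same grasp; the last joint's range is limited). The gripper opens to 92 mm and grips with 3 to 60 N. Pads are 20 mm wide; open, the fingers measure 128 mm over their backs; the gripper's body (75 mm by 189 mm) begins 69 mm behind the grasp point.
Start: joints at [1.153, 0.353, 1.633, -0, 1.155, -0.002], TCP at [0.252, 0.572, 0.215] pointing down, gripper open.
Joint ranges: [-2.63, 2.63], [-0.92, 2.1], [0.06, 2.66], [-1.3, 4.44], [0, 2.69], [-3.02, 3.02]. Speed limits (rad/s): [2.22, 2.22, 2.79, 3.14, 3.14, 3.14].

INTERFACE

Orientations are given as a unit quaternion [x, y, z, w].
In Python, from cell import r, jaws, kin, monitor, read_camera, calibration, ticket gives the robot as it stands. Calls block until the motion is done:
- r.move_ptp(position, orientation): joint-space move of the TCP to a pose.
- r.movel(position, attitude=None, speed=0.15): straight line of the TCP; attitude=None keeps the orientation; speed is the mean speed in m/s.
- r.move_j(angles): joint-space move.
- jaws.ungrasp() and jaws.gripper_close(): open the fingers fully, or close them until they stop; the grip force is fixed at half the most.
- r.dwell(seconds).
- kin.ik(position, orientation): joint angles nearest the present ones, or None.
- monitor.state(): the state.
- read_camera(name): name is "scene" or "top" or "wrist"; returns the picture (480x640x3 uint8, blue, green, red); there is no depth.
- calibration(name): a dict with "fov_y" (degrees; the focal length in pixels is half the picture's height over the tangent of half this angle, whatever the lens; pixels are square), "cx", "cy" (the principal point, pixels), "k1" (the pictures are not rectified: a ray, as slopes to the right and down, at radius r is drawn at 1 + k1 r^2 times it, then the intrinsics apply), "rvec" (rotation vector, rad) and "tvec" (3), from world to camera coordinates, as OpenCV has them. Camera axes: x right, y down, z forward; pixel columns grow to the right and rows downward; lengths in m; the calibration is good to about 2 mm. A picture is of the moment at which its call begins: read the wrist's pose just before it. calibration takes no time and is no camera call; for the wrist camera it gives the pose at the moment of the call.
A pose or a line that the arm cannot do raises r.IKError and nothing moves.
- ticket.finish_job(): hands the job in; it is judged then, once.
The state is a dict: "clock": time; "qpos": joint angles; "joint_velocities": joint speeds; "tau": joint torques, N m; "eef_pos": TCP position; "tool_rot": TCP orientation; "force": force on the tool from outside, world axes, zero at the start; "ft_torque": the same for the moment, N m; "grip_width": finger opening in m; "grip_force": force on a finger pad.
Only numpy, scipy, OpenCV 4.12 (cv2) and the standard library are available. Lean on these libraries where they do the work, as an engineer would, in place of code of your own. Each camera call takes 0.05 s, during which the arm holds its last target. There are 200 camera calls.

## Working session

There is one attempt and no reset: what is moved stays moved. The work goes in short steps, each a Python script; the robot and the scene stay as the last script left them, time stands still between calls to the robot, and variables do not carry over. Pictures are saved under pics/ and viewed, at most 10 in all, crops included, and the job is handed in when it is done.

```bash
ls; mkdir -p pics; python3 - <<'E'
from cell import r,jaws,kin,monitor,read_camera,calibration,ticket
import cv2
for n in("top","scene"):
    cv2.imwrite(f"pics/{n}0.png",read_camera(n)); print(n,calibration(n))
print(monitor.state()); print(r.pinch_z)
E
```

```text
pics
top {'fov_y': 47.018373598141714, 'cx': 319.868447147859, 'cy': 232.7145854097367, 'k1': -0.08054819344128239, 'rvec': array([ 2.11514076, -2.11136643,  0.17109266]), 'tvec': array([0.01268309, 0.61104801, 1.22517048])}
scene {'fov_y': 46.11957612084432, 'cx': 311.68083908783933, 'cy': 238.9666771032123, 'k1': 0.03347402903312186, 'rvec': array([ 2.06994776,  0.6398862 , -0.32139096]), 'tvec': array([-0.50591424, -0.11318398,  1.53997895])}
{'clock': 0.1, 'qpos': array([ 1.15260821e+00,  3.53570264e-01,  1.63406007e+00, -6.33353883e-06,
        1.15521153e+00, -2.38318195e-03]), 'joint_velocities': array([-5.48056287e-04, -2.79224969e-03, -9.16318523e-04,  4.25319005e-05,
       -9.81747816e-04,  3.30445993e-04]), 'tau': array([-8.47161846e-04, -5.94913208e+01, -3.34928083e+01,  6.98974309e-02,
        1.83507468e-02, -5.26911856e-05]), 'eef_pos': array([0.25226278, 0.57133512, 0.21394403]), 'tool_rot': array([ 2.06406699e-01,  9.78466088e-01, -6.11451648e-04, -1.27547249e-04]), 'force': array([0.63720508, 0.13152274, 0.23280635]), 'ft_torque': array([-0.00216722,  0.01155376, -0.04882114]), 'grip_force': 0.0, 'grip_width': 0.0916923482461147}
0.0187
```

View pics/top0.png

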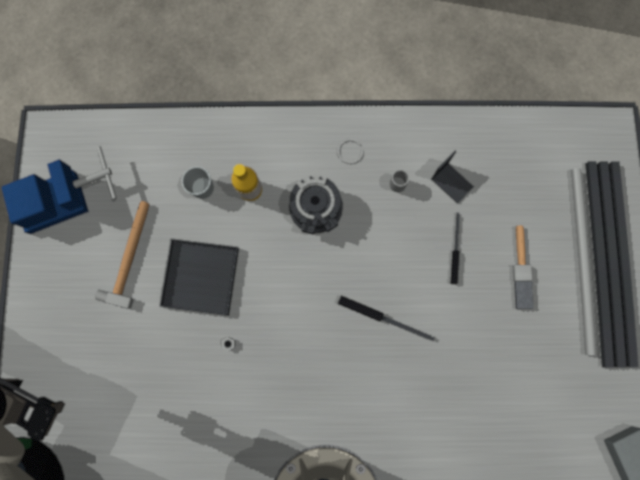

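View pics/scene0.png

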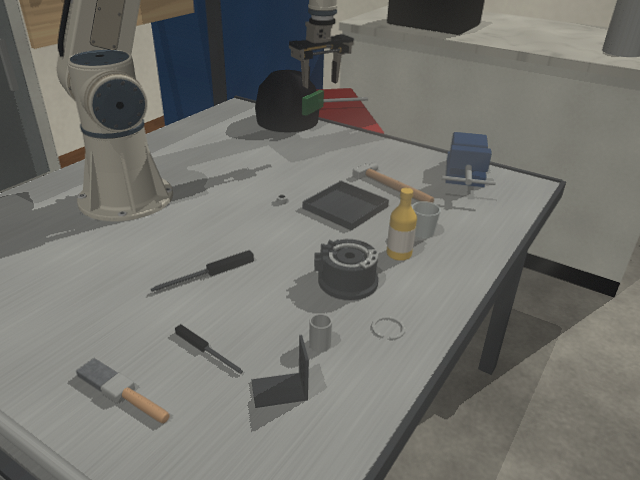

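Top view: ring candidates are the one in the hub (316,200), which is the one meant, and a bare loose look-alike on the bench (351,152). Pick candidates are the short one (456,248), about 70 px or 170 mm, which I choose, and the long one (387,318), about 250 mm. The tray is at (200,277).

```bash
cat > h.py <<'E'
from cell import r,jaws,kin,monitor,read_camera,calibration,ticket
import cv2, numpy as np
from scipy.spatial.transform import Rotation as R
def ray(n,px,c=None):
    c=c or calibration(n); f=240/np.tan(np.radians(c['fov_y']/2))
    K=np.array([[f,0,c['cx']],[0,f,c['cy']],[0,0,1]])
    u=cv2.undistortPoints(np.array(px,float).reshape(-1,1,2),K,np.array([c['k1'],0,0,0,0.]))[:,0]
    M=cv2.Rodrigues(np.array(c['rvec']))[0]; t=np.array(c['tvec'])
    return -M.T@t, np.c_[u,np.ones(len(u))]@M
def onz(n,px,z,c=None):
    o,d=ray(n,px,c); return o+d*((z-o[2])/d[:,2:3])
def proj(n,P,c=None):
    c=c or calibration(n); f=240/np.tan(np.radians(c['fov_y']/2))
    K=np.array([[f,0,c['cx']],[0,f,c['cy']],[0,0,1]])
    return cv2.projectPoints(np.array(P,float).reshape(-1,1,3),np.array(c['rvec']),np.array(c['tvec']),K,np.array([c['k1'],0,0,0,0.]))[0][:,0]
def down(yaw,tilt=0.):
    """tool z down; tool y (closing line) at world angle yaw"""
    y=np.array([np.cos(yaw),np.sin(yaw),0]);z=np.array([0,0,-1.]);x=np.cross(y,z)
    return R.from_matrix(np.c_[x,y,z])
def snap(n,name):
    c=calibration(n); im=read_camera(n); cv2.imwrite(f'pics/{name}.png',im); np.save(f'pics/{name}.npy',c,allow_pickle=True); return im,c
def cal(name): return np.load(f'pics/{name}.npy',allow_pickle=True).item()
def st():
    s=monitor.state(); print('t',round(s['clock'],2),'p',np.round(s['eef_pos'],4),'F',np.round(s['force'],1),'w',round(s['grip_width'],4),'gf',round(s['grip_force'],1)); return s
E
python3 - <<'E'
from h import *
print('hub',onz('top',[[316,200]],.073)); print('pick tip,tail,',onz('top',[[458,213],[455,283]],.01)); print('tray',onz('top',[[173,240],[239,246],[230,315],[162,306]],.022))
print('ring2',onz('top',[[351,152]],.0)); print(onz('top',[[400,181]],.03),onz('top',[[242,190]],.05))
c=calibration('wrist');M=cv2.Rodrigues(c['rvec'])[0];T=R.from_quat(monitor.state()['tool_rot']).as_matrix();s=monitor.state()
print('cam in tool',T.T@(-M.T@c['tvec']-s['eef_pos']),'\n',T.T@M.T, c['fov_y'])
for yaw in(0,1.57,-1.57,3.14): print(yaw,kin.ik([.46,-.3,.25],down(yaw).as_quat()))
E
```

```text
hub [[0.68529367 0.02267372 0.073     ]]
pick tip,tail, [[ 0.66833083 -0.31992811  0.01      ]
 [ 0.49847775 -0.3058148   0.01      ]]
tray [[0.59987808 0.36891511 0.022     ]
 [0.58537045 0.20787163 0.022     ]
 [0.42165918 0.22433355 0.022     ]
 [0.441407   0.38742347 0.022     ]]
ring2 [[ 0.82693913 -0.06183807  0.        ]]
[[ 0.74300013 -0.17851792  0.03      ]] [[0.7160628  0.20010453 0.05      ]]
cam in tool [ 0.07861441 -0.00020653 -0.17060451] 
 [[-5.97447415e-04 -9.60661655e-01 -2.77720772e-01]
 [ 9.99999633e-01 -7.44495599e-04  4.24027262e-04]
 [-6.14108624e-04 -2.77720417e-01  9.60661747e-01]] 70.22516332737843
0 [-5.80633279e-01  2.01628630e-01  1.75723504e+00 -4.44089210e-16
  1.18272898e+00 -5.80633279e-01]
1.57 [-5.80633279e-01  2.01628630e-01  1.75723504e+00 -4.44089210e-16
  1.18272898e+00 -2.15063328e+00]
-1.57 [-5.80633279e-01  2.01628630e-01  1.75723504e+00 -4.44089210e-16
  1.18272898e+00  9.89366721e-01]
3.14 [-5.80633279e-01  2.01628630e-01  1.75723504e+00 -4.44089210e-16
  1.18272898e+00  2.56255203e+00]
```

```bash
python3 - <<'E'
from h import *
q=down(-np.pi/2).as_quat()
r.move_ptp([.600,.022,.20],q); r.dwell(.2); im,c=snap('wrist','hub1'); s=st()
r.move_ptp([.50,-.31,.16],q); r.dwell(.2); im2,c2=snap('wrist','pick1'); st()
cv2.imwrite('pics/a.png',np.hstack([im[:,:,:],im2])[:, :, :]) 
cv2.imwrite('pics/a.png',cv2.resize(np.hstack([im[40:360,160:480],im2[:,130:510][::1]][:1]+[]),(768,768)[:2])[:600] )
cv2.imwrite('pics/hub1v.png',cv2.resize(im[0:240,160:480],(800,600),interpolation=cv2.INTER_CUBIC))
E
```

```text
t 2.67 p [0.6    0.0225 0.2   ] F [-1.2  0.5  0.4] w 0.0916 gf 0.0
t 4.23 p [ 0.5006 -0.3092  0.1601] F [-0.1 -0.2 -0.4] w 0.0916 gf 0.0
```

View pics/hub1v.png

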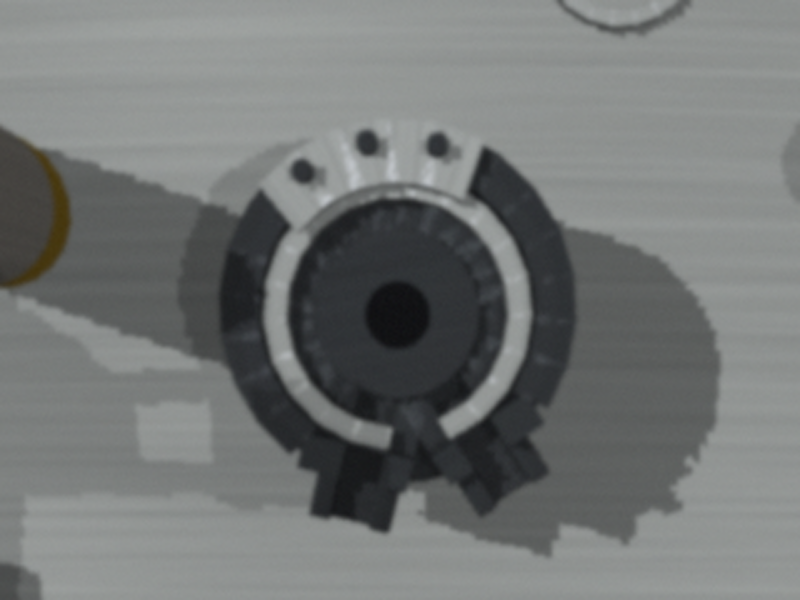

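View pics/pick1.png

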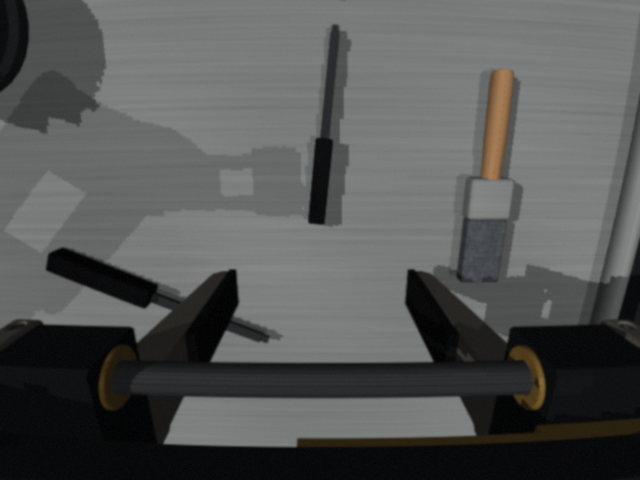

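The crop shows the hub with its bore at (397,314), keeper at the top, slot a's lug end at about (351,522) and slot b's at about (517,493). The pick view shows the short pick, with its handle running from (317,222) to (324,140) and its tip at (336,26).

```bash
python3 - <<'E'
from h import *
c=cal('hub1'); C=lambda p:[[160+x*.4-.3,y*.4-.3] for x,y in p]
h=onz('wrist',C([(397,314)]),.070,c)[0]
print('bore',h)
im=cv2.imread('pics/hub1.png'); g=cv2.cvtColor(im,cv2.COLOR_BGR2GRAY)
# hub top outline: dark disc; ring bright inside: radial profile on hub plane
for zl in(.073,.06):
  for nm,p in(('a',[(312,515),(390,530),(351,522)]),('b',[(548,472),(485,515),(517,493)])):
    P=onz('wrist',C(p),zl,c)-h; print(nm,zl,np.round(np.hypot(P[:,0],P[:,1])*1e3,1),np.round(np.degrees(np.arctan2(P[:,1],P[:,0]))%360,1))
P=onz('wrist',C([(262,190),(295,230),(485,148),(470,197)]),.077,c)-h; print('keeper',np.round(np.hypot(P[:,0],P[:,1])*1e3,1),np.round(np.degrees(np.arctan2(P[:,1],P[:,0])),1))
P=onz('wrist',C([(392,437),(447,434)]),.072,c)-h; print('ring ends',np.round(np.hypot(P[:,0],P[:,1])*1e3,1),np.round(np.degrees(np.arctan2(P[:,1],P[:,0]))%360,1))
# ring circle fit
m=((g>130)&(g<256)).astype(np.uint8); roi=np.zeros_like(m)
ring=[]
for th in np.radians(list(range(65,150,5))+list(range(215,290,5))+list(range(150,170,5))):
    rr=np.arange(.032,.052,.0003); pts=np.c_[h[0]+rr*np.cos(th),h[1]+rr*np.sin(th),np.full(len(rr),.072)]
    v=cv2.remap(g,proj('wrist',pts,c).astype(np.float32)[:,None,:],None,cv2.INTER_LINEAR)[:,0].astype(float)
    k=v>100
    if k.sum()>5: ring.append((np.degrees(th),rr[k].min()*1e3,rr[k].max()*1e3))
ring=np.array(ring); th=np.radians(ring[:,0]); mid=ring[:,1:].mean(1)
A=np.c_[np.cos(th),np.sin(th),np.ones(len(th))]; print('ring offset mm from bore, r',np.linalg.lstsq(A,mid,rcond=None)[0]); print(np.round(ring[::5],1))
# pick
cp=cal('pick1'); 
im=cv2.imread('pics/pick1.png'); g=cv2.cvtColor(im,cv2.COLOR_BGR2GRAY)
sub=np.zeros_like(g); sub[132:235,295:345]=(g[132:235,295:345]<35); k,l,s2,_=cv2.connectedComponentsWithStats(sub); i=1+s2[1:,4].argmax()
rc=cv2.minAreaRect(np.argwhere(l==i)[:,::-1].astype(np.float32)); box=cv2.boxPoints(rc); B=onz('wrist',box,.016,cp); print('handle box',np.round(B,4), B[:,:2].mean(0), [np.linalg.norm(B[j]-B[j-1]) for j in range(2)])
print('tip',onz('wrist',[[336,26]],.009,cp))
E
```

```text
bore [0.68739739 0.02523474 0.07      ]
a 0.073 [74.9 74.  72.9] [156.2 178.  167. ]
b 0.073 [74.9 75.2 73.8] [224.9 204.4 214.9]
a 0.06 [77.8 76.8 75.7] [156.  177.9 166.8]
b 0.06 [77.8 78.1 76.7] [225.  204.5 215. ]
keeper [57.6 41.9 57.9 43. ] [ 48.4  51.5 -28.9 -33.1]
ring ends [41.2 43.7] [177.5 203.3]
ring offset mm from bore, r [-3.04542828e-01  3.77722531e-04  4.08028930e+01]
[[ 65.   36.8  44.3]
 [ 90.   37.4  44.6]
 [115.   37.4  44.6]
 [140.   37.7  44.6]
 [230.   37.1  44.6]
 [255.   37.1  44.9]
 [280.   36.8  44.6]
 [165.   37.7  44.3]]
handle box [[ 0.5003 -0.2964  0.016 ]
 [ 0.5792 -0.3042  0.016 ]
 [ 0.5779 -0.3185  0.016 ]
 [ 0.4989 -0.3117  0.016 ]] [ 0.53907797 -0.30770702] [np.float64(0.015320906499463598), np.float64(0.0792417955617023)]
tip [[ 0.67075622 -0.32121386  0.009     ]]
```

Every measurement agrees with the given sizes:

| Item | Measured | Expected |
|---|---|---|
| Slot angles (hub turned 10.9°) | 167° and 215° | 167° and 215° |
| Lug radius | 74–75 mm | 75 mm |
| Ring mean radius | 40.8 mm | 40.75 mm |
| Pick handle | 79 × 15 mm | 80 × 16 mm |

Next I take the pick and hold it above slot b.

```bash
cat >> h.py <<'E'
H=np.array([.6874,.0252,0]); SL={'a':np.radians(166.9),'b':np.radians(214.9)}
GX,GZ=.010,.004
def pick_tcp(slot,rt,zt,pitch=0.,lat=0.):
    """TCP pose putting the tip underside at radius rt, height zt in slot; pitch>0 = tip up"""
    a=SL[slot]; psi=a+np.pi; Rp=R.from_euler('ZY',[psi,-pitch]).as_matrix()
    tip=H+np.array([np.cos(a)*rt,np.sin(a)*rt,zt])+lat*np.array([-np.sin(psi),np.cos(psi),0])
    p=tip+Rp@np.array([GX-.135,0,GZ-.006])
    return p,R.from_matrix(Rp@np.diag([1,-1,-1])).as_quat()
E
python3 - <<'E'
from h import *
q=down(np.radians(-95.5)).as_quat(); p=np.array([.549,-.3087,0])
r.move_ptp(p+[0,0,.05],q); r.movel(p+[0,0,.004],speed=.1); jaws.gripper_close(); st()
r.movel(p+[0,0,.14],speed=.25)
P,Q=pick_tcp('b',.058,.090); r.move_ptp(P+[0,0,.03],Q); r.movel(P,speed=.15); r.dwell(.2); im,c=snap('wrist','sb'); st()
a=SL['b']; e=np.array([np.cos(a),np.sin(a),0])
print('exp tip px',proj('wrist',[H+e*.058+[0,0,.092]],c),'slot end',proj('wrist',[H+e*.075+[0,0,.06],H+[0,0,.07]],c))
cv2.imwrite('pics/sbv.png',cv2.resize(im[0:300,120:520],(800,600),interpolation=cv2.INTER_CUBIC))
E
```

```text
t 6.53 p [ 0.549  -0.3087  0.004 ] F [ 0.3 -0.8 -0.5] w 0.0157 gf 30.0
t 8.73 p [ 0.5379 -0.0798  0.0888] F [-0.6 -0.3 -2.5] w 0.0153 gf 30.0
exp tip px [[319.57722394  29.5228208 ]] slot end [[319.96344452  81.11805437]
 [319.54556712 -85.69341851]]
```

View pics/sbv.png

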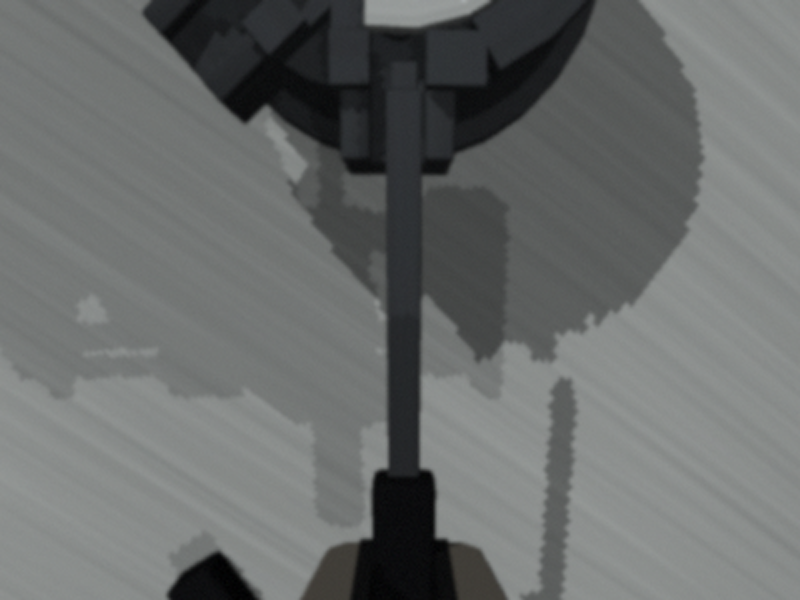

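The tip shows at full-picture pixel (321.5,32) and slot b's middle is at about (319,60), so the pick is 1 mm too far right. I correct for that, lower it and feel slot b.

```bash
cat >> h.py <<'E'
def feel(slot,lat=.001,zt=.062,r0=.058,rend=.027,lim=6):
    P,Q=pick_tcp(slot,r0,zt,lat=lat); r.movel(P,Q,speed=.08); r.dwell(.1); s0=monitor.state()['force']; print('F0',np.round(s0,1))
    a=SL[slot]; out=np.array([np.cos(a),np.sin(a),0]); log=[]
    for x in np.arange(r0-.004,rend-1e-6,-.002):
        r.movel(pick_tcp(slot,x,zt,lat=lat)[0],speed=.04); f=monitor.state()['force']-s0
        log.append((round(x*1e3),round(f@out,1),round(f[2],1)))
        if f@out>lim: break
    print(log); st(); return x
E
python3 - <<'E'
from h import *
feel('b')
E
```

```text
F0 [-1.  -0.5 -1.5]
[(54, np.float64(-0.8), np.float64(-0.2)), (52, np.float64(-1.9), np.float64(0.8)), (50, np.float64(-1.7), np.float64(-0.7)), (48, np.float64(-0.5), np.float64(-0.4)), (46, np.float64(-1.1), np.float64(-0.5)), (44, np.float64(-1.3), np.float64(-0.4)), (42, np.float64(3.9), np.float64(0.3)), (40, np.float64(10.3), np.float64(1.0))]
t 11.33 p [ 0.5485 -0.0692  0.0592] F [-8.3 -8.1 -0.5] w 0.0156 gf 30.0
```

Slot b stops the tip at radius of about 44 mm, so it looks blocked. I check slot a.

```bash
python3 - <<'E'
from h import *
r.movel(pick_tcp('b',.060,.062,lat=.001)[0],speed=.1)
r.movel(pick_tcp('b',.060,.095,lat=.001)[0],speed=.15)
P,Q=pick_tcp('a',.062,.095,lat=.001); r.move_ptp(P,Q)
feel('a')
E
```

```text
F0 [ 0.4  0.1 -1.4]
[(54, np.float64(0.3), np.float64(-1.1)), (52, np.float64(0.0), np.float64(-0.4)), (50, np.float64(-0.5), np.float64(0.2)), (48, np.float64(0.1), np.float64(-0.2)), (46, np.float64(0.8), np.float64(0.2)), (44, np.float64(0.4), np.float64(-0.3)), (42, np.float64(1.1), np.float64(-0.2)), (40, np.float64(0.8), np.float64(-1.1)), (38, np.float64(1.0), np.float64(0.1)), (36, np.float64(0.2), np.float64(-0.4)), (34, np.float64(0.3), np.float64(-0.6)), (32, np.float64(0.7), np.float64(0.2)), (30, np.float64(-0.8), np.float64(-0.1)), (28, np.float64(0.0), np.float64(-1.1))]
t 17.26 p [0.5388 0.0608 0.06  ] F [ 0.5  0.6 -2.5] w 0.0158 gf 30.0
```

Slot a is clear: the tip went 16 mm farther, to the boss. Now I lever about the lug edge.

```bash
cat >> h.py <<'E'
def lever(slot,p,L=.047,zf=.0605,lat=.001):
    p=np.radians(p); return pick_tcp(slot,.075-L*np.cos(p),zf+L*np.sin(p),p,lat)
E
python3 - <<'E'
from h import *
for p in(0,5,10,15,20,24):
    r.movel(*lever('a',p),speed=.06); s=monitor.state(); print(p,np.round(s['force'],1),np.round(s['ft_torque'],2),round(s['clock'],2))
r.dwell(.2); im,c=snap('wrist','lev'); snap('scene','levs'); st()
cv2.imwrite('pics/levv.png',cv2.resize(im[0:300,120:520],(800,600),interpolation=cv2.INTER_CUBIC))
E
```

```text
0 [ 0.2 -0.3 -1.4] [ 0.05  0.13 -0.04] 17.51
5 [ 0.3  1.2 -1.9] [0.04 0.17 0.02] 17.77
10 [-1.  1. -1.] [0.03 0.43 0.05] 18.04
15 [-0.9 -0.  -0.8] [ 0.01  0.43 -0.01] 18.32
20 [-0.5  0.9 -1.6] [ 0.12  0.62 -0.02] 18.74
24 [ 2.3 -1.3  0.1] [-0.17 -0.06 -0.09] 19.29
t 19.59 p [0.5461 0.0591 0.027 ] F [ 1.1 -0.4 -1.5] w 0.0153 gf 30.0
```

View pics/levv.png

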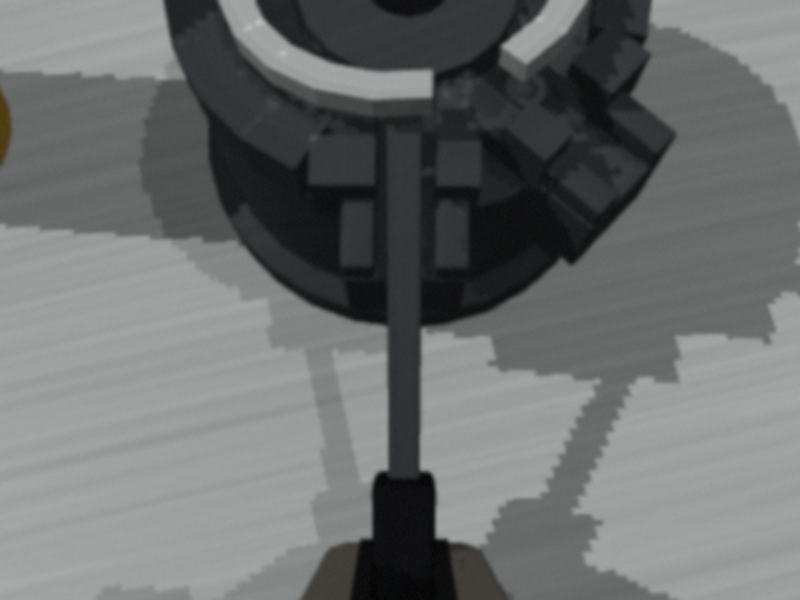

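Ring end a, at crop (430,90), stands up out of its groove on the blade. I release the pick, back off and look from above.

```bash
python3 - <<'E'
from h import *
jaws.ungrasp(); s=st(); z=R.from_quat(s['tool_rot']).as_matrix()[:,2]
r.movel(s['eef_pos']-z*.08,speed=.2)
r.move_ptp([.600,.022,.17],down(-np.pi/2).as_quat()); r.dwell(.15); im,c=snap('wrist','prop'); sc,_=snap('scene','props'); st()
A=cv2.resize(im[0:240,220:420],(500,600),interpolation=cv2.INTER_CUBIC)
B=cv2.resize(sc[215:315,300:350+50],(300,300),interpolation=cv2.INTER_CUBIC)
B=np.vstack([B,np.zeros((300,300,3),np.uint8)]); cv2.imwrite('pics/propv.png',np.hstack([A,B]))
E
```

```text
t 20.77 p [0.546  0.0591 0.0269] F [0.5 0.1 0.9] w 0.0915 gf 0.0
t 22.52 p [0.5992 0.0223 0.1695] F [-0.3  0.6  0.5] w 0.0921 gf 0.0
```

View pics/propv.png

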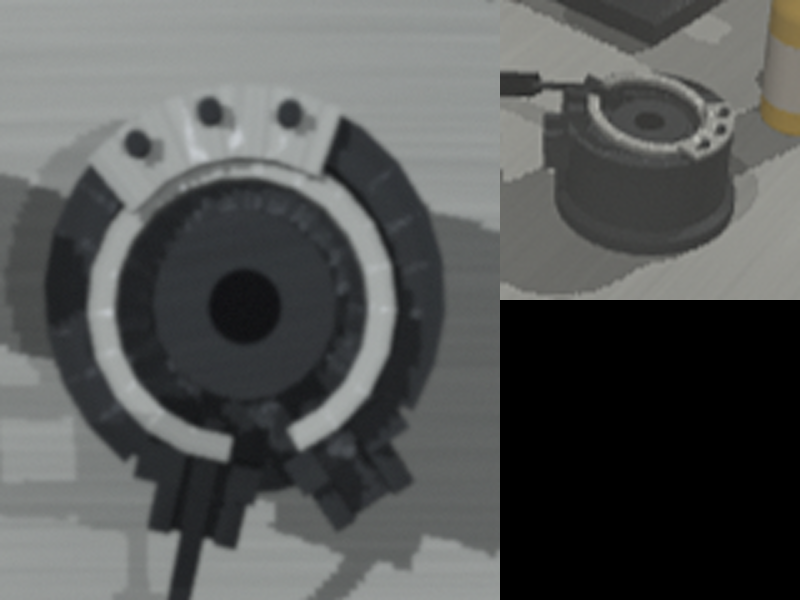

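The ring is propped: end a at crop (230,447), end b at (295,440), far side still under the keeper. I triangulate both ends from the last two wrist views and fit the ring's shift.

```bash
python3 - <<'E'
from h import *
c1,c2=cal('lev'),cal('prop')
A=lambda x,y:[120+x/2-.25,y/2-.25]; B=lambda x,y:[220+x/2.5-.3,y/2.5-.3]
def tri(p,q):
    o1,d1=ray('wrist',[p],c1);o2,d2=ray('wrist',[q],c2); d1,d2=d1[0],d2[0]
    s=np.linalg.lstsq(np.c_[d1,-d2],o2-o1,rcond=None)[0]; x,y=o1+d1*s[0],o2+d2*s[1]; return (x+y)/2,np.linalg.norm(x-y)
for n,p,q in(('a in',(433,70),(232,436)),('a out',(434,98),(229,461)),('b in',(502,47),(288,430)),('b out',(524,66),(301,451))):
    P,e=tri(A(*p),B(*q)); D=P-H; print(n,np.round(P,4),'r %.1f ang %.1f err %.1fmm'%(np.hypot(*D[:2])*1e3,np.degrees(np.arctan2(D[1],D[0]))%360,e*1e3))
g=cv2.cvtColor(cv2.imread('pics/prop.png'),cv2.COLOR_BGR2GRAY)
for lift in(.009,.0135):
  ring=[]
  for t in list(range(65,165,5))+list(range(225,285,5)):
    th=np.radians(t); rr=np.arange(.03,.056,.0003); z=.072+lift*(1+np.cos(th-SL['a']))/2
    pts=np.c_[H[0]+rr*np.cos(th),H[1]+rr*np.sin(th),np.full(len(rr),z)]
    v=cv2.remap(g,proj('wrist',pts,c2).astype(np.float32)[:,None,:],None,cv2.INTER_LINEAR)[:,0]; k=v>105
    if 10<k.sum()<40: ring.append((th,rr[k].mean()))
  ring=np.array(ring); M=np.c_[np.cos(ring[:,0]),np.sin(ring[:,0]),np.ones(len(ring))]
  print(lift,len(ring),np.linalg.lstsq(M,ring[:,1]*1e3,rcond=None)[0])
E
```

```text
a in [0.6497 0.0285 0.0842] r 37.9 ang 175.0 err 0.6mm
a out [0.6424 0.0298 0.0848] r 45.2 ang 174.2 err 0.0mm
b in [0.6516 0.0123 0.0846] r 38.1 ang 199.8 err 0.1mm
b out [0.6456 0.0087 0.085 ] r 45.0 ang 201.5 err 0.8mm
0.009 32 [-0.95713196  0.79163311 41.05400585]
0.0135 32 [-0.71690303  0.70484547 40.70875327]
```

Both ends stand at z ≈ 84.5 mm, so the ring has tilted about 8.7° evenly, with a shift of about 0.8 mm. I grip it beside end b (world 218°), clear of the pick.

```bash
cat >> h.py <<'E'
YH=np.radians(10.9); hx=np.array([np.cos(YH),np.sin(YH),0]); hy=np.array([-np.sin(YH),np.cos(YH),0])
tilt=lambda d:R.from_rotvec(np.radians(d)*hy)
GA=np.radians(218); RC=H+np.array([-.0008,.0007,0])
E
python3 - <<'E'
from h import *
Rt=tilt(5)*down(np.radians(38)); q=Rt.as_quat()
p=RC+.041*np.array([np.cos(GA),np.sin(GA),0])+[0,0,.0773]
r.move_ptp(p+[0,0,.05],q); r.movel(p,speed=.12); r.dwell(.1); st()
jaws.gripper_close(); st(); im,c=snap('wrist','grip'); s=monitor.state(); print(s['ft_torque'])
E
```

```text
t 25.12 p [0.6545 0.0007 0.0775] F [ 0.4 -0.2  0.2] w 0.092 gf 0.0
t 26.38 p [0.6545 0.0007 0.0773] F [ 0.3 -0.2  0.3] w 0.0074 gf 29.5
[ 0.05723043 -0.3124301   0.04668781]
```

The grip width is 7.4 mm, which is the ring's 7.5 mm section. Now tilt, shift and lift, watching the force.

```bash
python3 - <<'E'
from h import *
s=monitor.state(); p0=s['eef_pos']; R0=R.from_quat(s['tool_rot']); Pv=RC+.042*hx+[0,0,.067]
def go(d,sh,up,sp=.05):
    T=tilt(d); p=Pv+T.apply(p0-Pv)-sh*hx+[0,0,up]; r.movel(p,(T*R0).as_quat(),speed=sp)
    s=monitor.state(); f=s['force']; print(d,sh,up,np.round(f,1),round(s['grip_width'],4)); 
    if np.linalg.norm(f)>15: raise SystemExit('force')
go(1,0,0);go(2,0,0);go(2.5,.002,0);go(3,.004,0);go(3,.006,0);go(3,.007,0)
go(3,.007,.004);go(3,.007,.008);go(3,.007,.014);go(3,.007,.08,.15)
r.dwell(.1); st(); im,c=snap('wrist','up'); sc,_=snap('scene','ups')
cv2.imwrite('pics/upv.png',np.hstack([cv2.resize(im,(480,360)),cv2.resize(sc[180:330,270:403],(320,360))]))
E
```

```text
1 0 0 [ 0.7  0.1 -1.7] 0.0073
2 0 0 [ 0.8  0.3 -3.2] 0.0073
2.5 0.002 0 [ 5.3  2.1 -5.1] 0.0074
3 0.004 0 [ 5.8  3.1 -4.3] 0.0072
3 0.006 0 [ 0.1  0.1 -1. ] 0.007
3 0.007 0 [-0.9 -0.2 -0.5] 0.0071
3 0.007 0.004 [ 0.5  0.3 -1.3] 0.0074
3 0.007 0.008 [ 1.2 -0.7 -0.6] 0.007
3 0.007 0.014 [ 0.2 -0.5 -1.1] 0.0072
3 0.007 0.08 [ 1.   0.3 -1.8] 0.007
t 29.38 p [ 6.474e-01 -5.000e-04  1.601e-01] F [ 0.5 -0.  -1.8] w 0.0067 gf 29.6
```

View pics/upv.png

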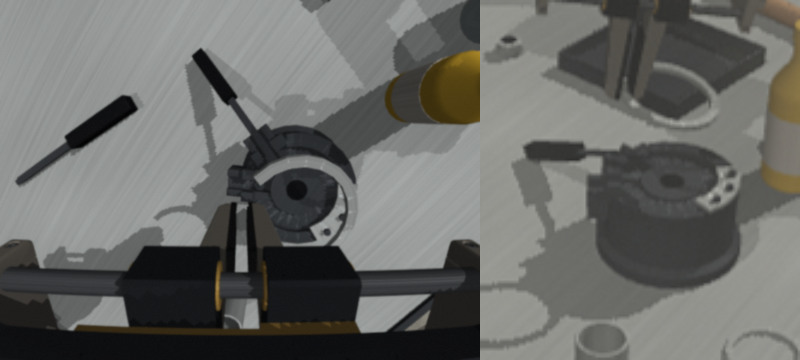

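The ring is out and held, the pick stays in slot a and nothing else has moved. I carry the ring to the tray, clear of the bottle, and lay it down along the tray's diagonal.

```bash
python3 - <<'E'
from h import *
q=(tilt(-2)*down(np.radians(38))).as_quat(); d=np.array([np.cos(np.radians(38)),np.sin(np.radians(38)),0])
T=np.array([.512,.297,0])-.016*d
r.movel([.56,.05,.16],q,speed=.2); r.movel(T+[0,0,.10],speed=.25); r.movel(T+[0,0,.02],speed=.12)
for z in(.012,.009,.0065,.005):
    r.movel(T+[0,0,z],speed=.04); s=st()
    if s['force'][2]>4: break
jaws.ungrasp(); st(); r.movel(T+[0,0,.12],speed=.2)
r.move_ptp([.42,.28,.28],down(-np.pi/2).as_quat()); r.dwell(.3); im,c=snap('wrist','tray'); sc,_=snap('scene','trays'); st()
cv2.imwrite('pics/trayv.png',np.hstack([cv2.resize(im,(480,360)),cv2.resize(sc[160:310,270:403],(320,360))]))
E
```

```text
t 32.47 p [0.4993 0.2871 0.012 ] F [-0.6  0.1 -1.7] w 0.0072 gf 29.6
t 32.72 p [0.4993 0.2871 0.0088] F [-0.5  0.7 -1. ] w 0.0071 gf 29.6
t 32.97 p [0.4993 0.2871 0.0063] F [-0.4 -0.3 -1. ] w 0.0071 gf 29.6
t 33.22 p [0.4994 0.2871 0.0049] F [ 0.   0.2 -1.5] w 0.0072 gf 29.6
t 34.51 p [0.4996 0.2873 0.0051] F [1.1 0.9 0.9] w 0.0918 gf 0.5
t 37.6 p [0.42 0.28 0.28] F [-0.3 -0.1 -0.1] w 0.0918 gf 0.0
```

View pics/trayv.png

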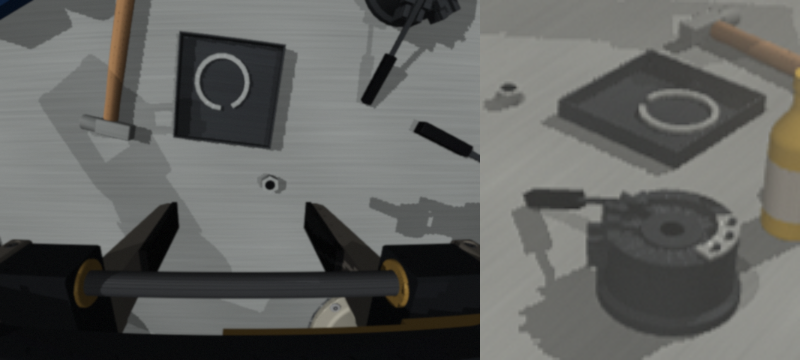

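The ring lies flat in the tray at (222,80), clear of the walls, and everything else is undisturbed. I hand the job in.

```bash
python3 -c "
from h import *
print(ticket.finish_job())"
```

```text
the job is handed in; nothing more can be done
None
```

Job handed in at about 38 s: slot b was blocked and slot a clear, so I pried the ring up at slot a; it now lies flat in the tray, the pick is still in slot a, and nothing else appears moved in the last pictures.

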